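# Run the bearing carrier to the end of the returns rail and bolt it in

## Task

Slide the carrier with the bronze bearing cup along the bent rod, round both bends, and seat it against the stop disc at the far end: press it there lightly, with about 5 to 8 N, for half a second, and never force it against the rod or the stop with more than 25 N. Then shoot the barrel bolt across the rod behind it so that it cannot run back, let go, and leave the other parts on the counter where they are.

Things in the scene. Friction and masses are not known exactly. Their poses are not given: they have to be found in the camera images.
- rail: Fixed bent steel rod, 10 mm thick, axis level 120 mm above the counter, on a post at each end. Origin on the counter below the rod's midpoint, z up. From above in this frame (mm) the axis runs along -y at x = -55 from a back disc at y = 150 to y = 52, bends, runs straight 87 mm through (0, 0), bends back, then runs along -y at x = 55 from y = -52 to the stop disc (face between y = -150 and -126). Bystanders stand below and beside it.
- bend1 (a point): Middle of the first bend, on the rod's axis. The bend has 35 mm radius and turns 60 degrees from the rail's -y towards its +x; arc centre at x = -20, y = 52 mm in the rail's frame.
- bend2 (a point): Middle of the second bend, on the rod's axis. 35 mm radius, turns the 60 degrees back to the rail's -y; arc centre at x = 20, y = -52 mm in the rail's frame.
- end_post: Fixed post at the rod's end, with the rigid steel stop disc, 28 mm across, clamped on the rod before it. Where the disc is clamped differs by up to 24 mm and is not measured: find it by feel. Origin on the rod's axis where the disc's face lies when nearest the post; the face may lie up to 24 mm nearer the carrier (rail's +y). Axes are the rail's; the carrier arrives along -y. Disc top 134 mm above the counter.
- carrier: Loose carrier, captive on the rod: eight-sided steel collar 26 mm across, 16 mm long, bore 14 mm (2 mm play all round, hangs 2 mm low); a tab on top; a bronze bearing cup 42 mm wide below, down to 50 mm under the collar. About 0.3 kg. Origin at the collar's centre, y along the bore, z up. Slides with little friction, must turn with the rod in the bends. Home, its origin is 8 mm before the stop disc's face.
- carrier_tab (a point): Grip point in the carrier's upright tab, 38 mm above the collar's centre and 36 mm above the rod's axis; axes are the carrier's. The tab is 12 mm thick along the rod, 26 mm wide across it, its top is 14 mm above this point, the collar 25 mm below it. A push here levers the collar, so the rod and stop feel up to three times the push.
- bolt (a joint): Barrel bolt in m: 0 drawn back, 0.040 fully shot. Slides along the rail's +x, 9.5 mm above the rod's axis, and crosses the rod at y = -103.5 mm of the rail's frame. 8 mm thick; tip 28 mm short of the rod's axis at 0, 12 mm beyond it at 0.040. Friction of about 2 N holds it anywhere. Clears the collar of a carrier that is home by 2.5 mm or more.
- bolt_knob (a point): Point in the bolt's upright knob, a 12 mm thick steel pin, 38 mm above the rod's axis; axes are the rail's. The knob's top is 12 mm above this point, the top of the bolt's housing (x -43 to 29, y -116 to -91 mm in the rail's frame) 24 mm below it. Moves along the rail's +x, ending 36 mm short of the rod.
- tappet: Bystander: black iron tappet, a mushroom-headed pin 48 mm tall, foot 32 mm wide. Origin at its underside.
- washers: Bystander: stack of copper crush washers, 36 mm wide, 24 mm high. Origin at its underside.
- bulb: Bystander: scratched brass thermostat bulb lying down, 85 mm long, 22 mm wide. Origin at its underside.
- spare_cup: Bystander: loose bronze bearing cup, open upward, 48 mm wide, 28 mm high; stays on the counter. Origin at its underside.
- spanner: Bystander: open-ended spanner lying flat, 150 mm long. Origin at its underside.
- grease_jar: Bystander: closed jar 52 mm wide, 70 mm high. Origin at its underside.
- plug: Bystander: iron plug, upright cylinder 28 mm wide, 30 mm high. Origin at its underside.
Things that resemble listed ones, but are neither listed nor needed, are in the scene too. What is shaped like the carrier but turquoise is not meant.

How it is judged (in metres and radians):
On the way, in this order (a step that is already met when the one before it is completed fails the run):
1. the carrier is round the first bend (y of carrier in the frame of rail below 0.01 m).
2. the carrier is at the stop disc and pressed against the stop with at least 3.5 N for 0.3 s, the bolt not yet shot (y of carrier in the frame of end_post between 0.005 and 0.0355 m and x of carrier in the frame of end_post between -0.008 and 0.008 m and z of carrier in the frame of end_post between -0.008 and 0.008 m and contact force between carrier and end_post above 3.5 N and value of joint bolt below 0.015 m), for 0.3 s.
3. the bolt is shot behind the carrier (y of carrier in the frame of end_post between 0.005 and 0.0355 m and x of carrier in the frame of end_post between -0.008 and 0.008 m and z of carrier in the frame of end_post between -0.008 and 0.008 m and value of joint bolt above 0.034 m), for 0.2 s.
At the end, for the whole second after the job is handed in: The carrier hangs upright and at rest on the last piece of the rod between the bolt and the stop disc (collar's centre 5 to 35.5 mm before the end post's origin, within 8 mm of the rod's axis), the bolt is shot at least 34 of its 40 mm across the rod behind it, and the robot has let go (all of step 3 and linear speed of carrier below 0.03 m/s and angle between carrier's own z axis and vertical below 0.35 rad); the robot touches nothing.
It fails at once if the carrier is forced against the rod, stop or bolt with more than 25 N (contact force between carrier and rail above 25 N).
It fails at once if a bystander is shifted by more than 15 mm (distance of any of tappet, washers, bulb, spare_cup, spanner, grease_jar, plug from where it was at the start of the episode above 0.015 m).
It also fails if it takes over 72 s, if anything falls off the work surface, if the arm or the gripper's body presses on something with over 40 N, if the wrist force passes 120 N, or if a joint passes its speed limit or range.

## Robot

A 6-joint arm with a two-finger parallel gripper is mounted at the origin on the work surface. World frame = base frame: x ahead of the robot, y to its left, z up, the work surface at z = 0. Lengths are in mm, angles in degrees, forces in N, time in s.
With the tool pointing down it reaches from about 350 to 850 mm from the base axis. Payload 8.1 kg.
Tool frame: the origin (TCP) lies at the very end of the fingers, on their centre line; the grasp point (between the pads) lies 19 mm behind it (r.grip_depth is the distance from the TCP to the grasp point, in mm); y points along the fingers, z is the direction in which the jaws open and shut, and the axes are right-handed (so a half turn about y gives the same grasp; the last joint's range is limited). The gripper opens to 85 mm and grips with 20 to 120 N. Pads are 22 mm wide; open, the fingers measure 114 mm over their backs; the gripper's body (76 mm by 85 mm) begins 54 mm behind the grasp point. The pads swing forward as they close: fully open they stand 13 mm farther back than shut.
Start: joints at [69.534, 7.471, 85.268, -0, 87.261, -4.893], TCP at [161.057, 577.984, 231.292] pointing down, gripper open.
Joint ranges: [-169.43, 169.43], [-51.17, 129.36], [1.28, 143.12], [-76.62, 256.62], [0, 156.53], [-152.29, 152.29]. Speed limits (degrees/s): [136.94, 136.94, 159.86, 180, 180, 180].

## Interface

Orientations are given as [roll, pitch, yaw] about the fixed x, y, z axes, in that order (R = Rz(yaw) Ry(pitch) Rx(roll)).
In Python, from bench import readout, eyes, r gives the robot as it stands. The module is installed in compiled form; this text tells all that it offers.
- The arm moves only by the tool move_arm, never from a script. Its argument "motion" is text: rows parted by semicolons, each of 6 numbers parted by spaces: the shift along the world's x, y, z in cm, then the turn, a rotation vector about the world's x, y, z in degrees. A call has 1 to 10 rows; each row is the pose to reach, as a shift and turn from the pose commanded when the call began; what a row does not reach only later rows make up. A row lasts 1/12 s, in which the tool goes at most 41.7 mm and 7.16 degrees, less where a joint would pass 70% of its speed; a pose out of reach is approached as far as the arm can. A call with a gripper value outside its range is refused whole. "fingers" is the finger opening in cm, from 0 to 8.54, set as the call begins (left out, the last holds). The fingers move at their own pace and stop on an object; "squeeze" is the grip in N (left out, the last holds). Time passes only in rows, so rows that repeat a pose let the fingers close. It gives the time, the measured TCP pose, the force and the opening at its end, in the units of the state.
- readout.sense(): the state, without advancing time (a new reading comes with each control period).
- eyes.snapshot(name): name is "scene" or "top"; returns a dict with "image" (384x512x3 uint8, blue, green, red), "fx", "fy", "cx", "cy" (pixels), "dist_coeffs" ([k1, k2, p1, p2, k3] as OpenCV has them; the pictures are not rectified), "world_to_cam" (4x4, takes a point from world to camera coordinates). Camera axes: x right, y down, z forward; pixel columns grow to the right and rows downward; lengths in mm; the calibration is good to about 2 mm. A picture is of the moment at which its call begins. There is no depth.
- r.hand_in(): hands the job in, once; it reports no verdict.
The state is a dict: "time": time; "joint_pos": joint angles; "qd": joint speeds; "joint_efforts": joint torques, N m; "tool_pos": TCP position; "tcp_rot": TCP orientation; "ft_force": force on the tool from outside, world axes, zero at the start; "wrist_torque": the same for the moment, N m; "finger_gap": finger opening in mm.
Only numpy, scipy, OpenCV 4.12 (cv2) and the standard library are available. Lean on these libraries where they do the work, as an engineer would, in place of code of your own. Each camera call takes 0.05 s, during which the arm holds its last target. There are 200 camera calls.

## Working session

There is one attempt and no reset: what is moved stays moved. The work goes in short steps, Python scripts to look and compute and a tool call to move; the robot and the scene stay as the last step left them, time stands still between calls to the robot, and variables do not carry over. Pictures are saved under pics/ and viewed, about 8 in all and at most 12, crops included, and the job is handed in when it is done.

Besides the shell and the picture viewer there is one more tool, called after ">>>" as name(argument=value, ...) on one line, values as JSON. move_arm: Moves the arm, as the interface text tells. Its arguments: {"type":"object","properties":{"motion":{"type":"string"},"fingers":{"type":"number"},"squeeze":{"type":"number"}},"required":["motion"]}

```bash
mkdir -p pics; cat > h.py <<'E'
import numpy as np, cv2
from bench import readout, eyes, r
def snap(n):
    s=eyes.snapshot(n); s['K']=np.array([[s['fx'],0,s['cx']],[0,s['fy'],s['cy']],[0,0,1.]]); s['d']=np.array(s['dist_coeffs'],float); s['T']=np.array(s['world_to_cam']); return s
def ray(s,uv):
    p=cv2.undistortPoints(np.array(uv,float).reshape(-1,1,2),s['K'],s['d']).reshape(-1,2)
    R=s['T'][:3,:3]; o=-R.T@s['T'][:3,3]
    return o,np.c_[p,np.ones(len(p))]@R
def onz(s,uv,z):
    o,d=ray(s,uv); return o+d*((z-o[2])/d[:,2])[:,None]
def proj(s,P):
    T=s['T']; return cv2.projectPoints(np.array(P,float).reshape(-1,3),cv2.Rodrigues(T[:3,:3])[0],T[:3,3],s['K'],s['d'])[0].reshape(-1,2)
E
python3 - <<'E'
from h import *
import pickle
for n in ('scene','top'):
    s=snap(n); cv2.imwrite(f'pics/{n}0.png',cv2.resize(s['image'],None,fx=1.5,fy=1.5,interpolation=cv2.INTER_CUBIC)); pickle.dump(s,open(n+'0.pkl','wb'))
    R=s['T'][:3,:3]; print(n,-R.T@s['T'][:3,3],R[2],s['fx'])
print(readout.sense())
E
```

```text
scene [1030.05607137  -75.51957328  529.91575994] [-0.70040897  0.22075058 -0.67874624] 356.23730190593415
top [454.49645038  78.64426166 933.42345359] [ 0.13105199 -0.00812578 -0.99134219] 478.7807261166197
{'time': 0.1, 'joint_pos': array([ 6.95343589e+01,  7.51164999e+00,  8.53222149e+01, -4.35810939e-04,
        8.72613396e+01, -4.89301760e+00]), 'qd': array([-0.00741928, -0.0626234 , -0.15901633,  0.03655215, -0.00886084,
        0.03752728]), 'joint_efforts': array([ 1.24777442e-03, -5.70948529e+01, -5.01942265e+01, -1.86332381e-04,
        8.08910409e-03,  8.26418699e-06]), 'tool_pos': array([160.8856736 , 577.52225179, 230.34817314]), 'tcp_rot': array([-9.00948947e+01,  7.68682284e-03, -1.55726087e+01]), 'ft_force': array([ 0.48610578, -0.66003243, -0.09287729]), 'wrist_torque': array([-0.05259592, -0.00022318, -0.02263734]), 'finger_gap': 85.36371816984419}
```

View pics/scene0.png

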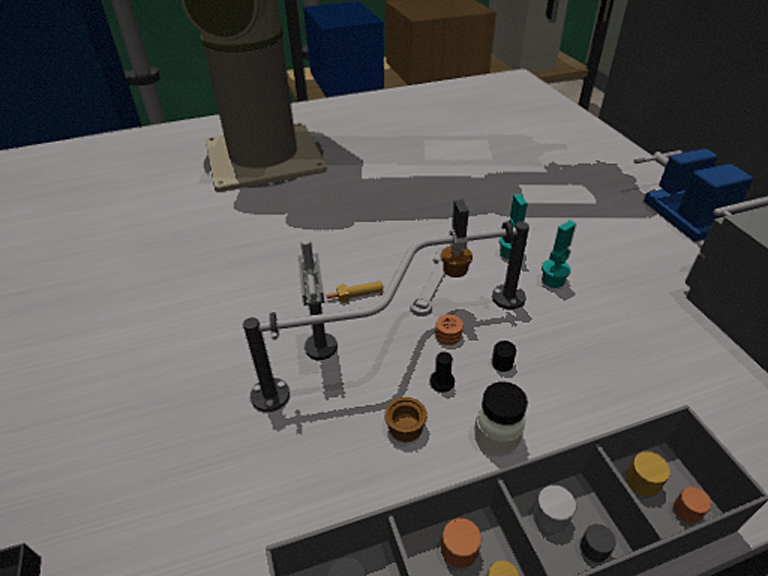

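View pics/top0.png

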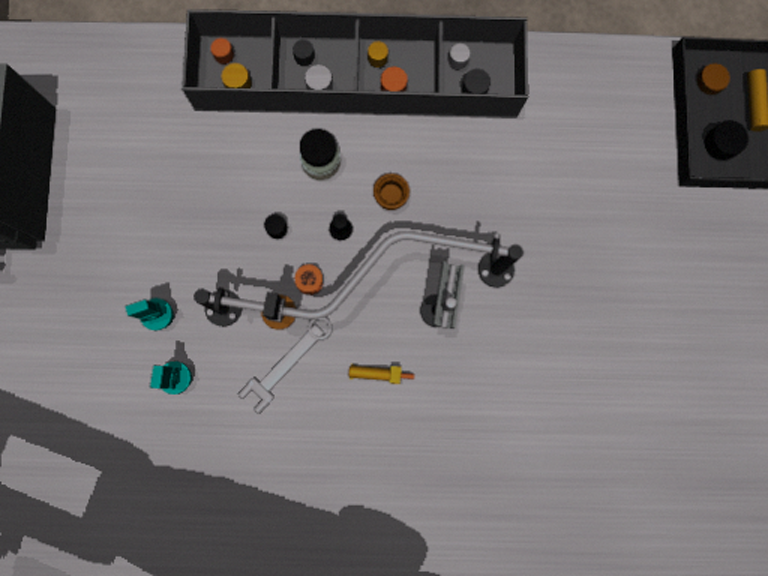

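Both views agree on the layout. The meant carrier has a dark tab and a bronze cup, is threaded on the rod near the back post, and shows at scene (460,235) and top (275,308). The two look-alikes are turquoise and off the rod, at scene (515,225) and (560,255), top (150,312) and (170,378). The bolt knob is at top (450,300). I'll confirm this in an enlarged crop.

```bash
python3 - <<'E'
from h import *
import pickle
s=pickle.load(open('top0.pkl','rb'))
c=s['image'][140:240,120:360]; c=cv2.resize(c,None,fx=3.3,fy=3.3,interpolation=cv2.INTER_CUBIC)
c=np.clip(c.astype(float)*1.5,0,255).astype(np.uint8)
s2=pickle.load(open('scene0.pkl','rb'))
c2=s2['image'][125:275,155:365]
cv2.imwrite('pics/c1.png',c)
cv2.imwrite('pics/c2.png',np.clip(cv2.resize(c2,None,fx=3.8,fy=3.8,interpolation=cv2.INTER_CUBIC).astype(float)*1.6,0,255).astype(np.uint8))
E
```

```text
(no output)
```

View pics/c1.png

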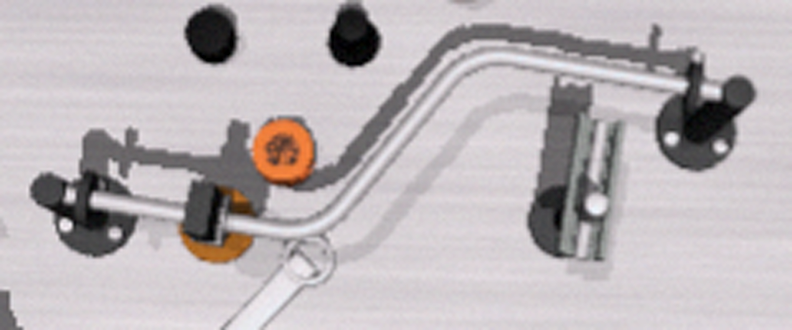

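View pics/c2.png

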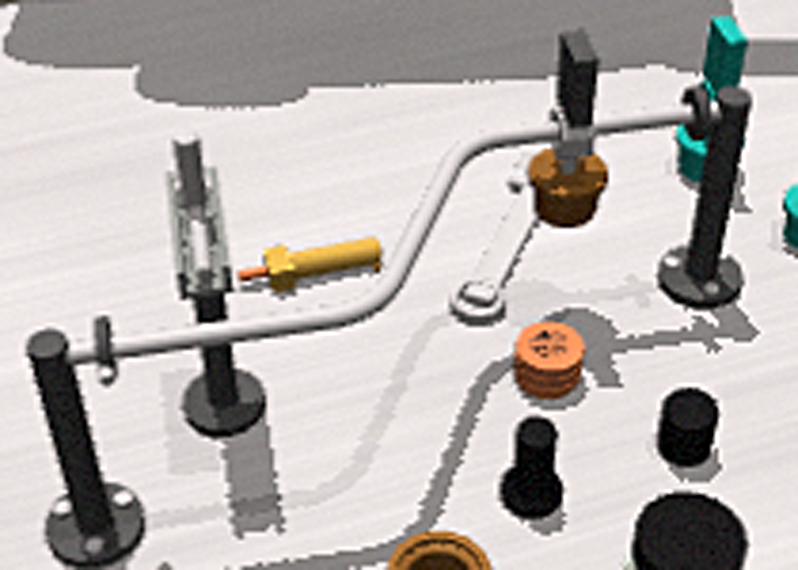

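```bash
cat > fit.py <<'E'
from h import *
import pickle
from scipy.optimize import least_squares
t=pickle.load(open('top0.pkl','rb')); sc=pickle.load(open('scene0.pkl','rb'))
def o1(p): return np.array(p,float)/3.3+[120,140]-0.35
def o2(p): return np.array(p,float)/3.8+[155,125]-0.37
def refine(s,pts):  # bright-band centroid normal to the line through the clicked end points
    g=cv2.cvtColor(s['image'],cv2.COLOR_BGR2GRAY).astype(np.float32); a,b=pts
    d=(b-a)/np.linalg.norm(b-a); n=np.array([-d[1],d[0]]); out=[]
    k=np.arange(-4,4.01,.25)
    for f in np.linspace(0,1,12):
        q=a+f*(b-a)+k[:,None]*n
        v=cv2.remap(g,q[:,0].astype(np.float32)[:,None],q[:,1].astype(np.float32)[:,None],cv2.INTER_LINEAR).ravel()
        out.append(v)
    return np.array(out)
T=[([(115,202),(155,209)],'A'),([(245,222),(285,228)],'A'),([(350,198),(440,93)],'B'),([(530,59),(670,82)],'C')]
S=[([(620,125),(670,119)],'A'),([(445,190),(410,265)],'B'),([(240,330),(330,317)],'C'),([(125,348),(180,340)],'C')]
PT=[(onz(t,o1(p),120)[:,:2],k) for p,k in T]; PS=[(onz(sc,o2(p),120)[:,:2],k) for p,k in S]
c,s_=np.cos(np.pi/3),np.sin(np.pi/3)
L={'A':((-55,0),(1,0)),'C':((55,0),(1,0)),'B':((0,0),(c,s_))} # point, normal ; B dir = (sin60,-cos60)
def res(x,D):
    th=x[2]; R=np.array([[np.cos(th),-np.sin(th)],[np.sin(th),np.cos(th)]]); out=[]
    for P,k in D:
        q=(P-x[:2])@R; out+=list((q-np.array(L[k][0]))@np.array(L[k][1]))
    return np.array(out)
if __name__=='__main__':
    for n,D in (('top',PT),('scene',PS),('both',PT+PS)):
        f=least_squares(res,[480,120,0],args=(D,)); print(n,f.x[:2].round(1),np.degrees(f.x[2]).round(2),f.fun.round(1))
    x=f.x; th=x[2]; R=np.array([[np.cos(th),-np.sin(th)],[np.sin(th),np.cos(th)]])
    loc=lambda s,uv,z: ((onz(s,uv,z)[:,:2]-x[:2])@R).round(1)
    def tri(u,v):
        a,d=ray(t,[u]); b,e=ray(sc,[v]); d=d[0];e=e[0]
        k=np.linalg.lstsq(np.c_[d,-e],b-a,rcond=None)[0]; p=a+k[0]*d; q=b+k[1]*e
        m=(p+q)/2; return np.r_[(m[:2]-x[:2])@R,m[2],np.linalg.norm(p-q)].round(1)
    print('knob top',loc(t,o1([(596,204)]),170),loc(sc,o2([(187,140)]),170),tri(o1((596,204)),o2((187,140))),'exp -21,-103.5')
    print('discs top view axis z120: stop',loc(t,o1([(694,86)]),120),'back',loc(t,o1([(88,198)]),120))
    print('disc top z134',loc(t,o1([(694,52)]),134),loc(sc,o2([(102,320)]),134))
    print('post tops', loc(t,o1([(738,92),(46,188)]),120))
    # carrier tab: project corners for candidate y and compare by eye/number
    print('tab top corners top view z170',loc(t,o1([(190,181),(216,183),(185,213),(213,240)]),170))
    print('tab top corners scene z170',loc(sc,o2([(561,31),(583,32),(598,60),(577,62)]),170))
    g=cv2.cvtColor(t['image'],cv2.COLOR_BGR2GRAY)
    u,v=o1((205,208)).astype(int); print(u,v); print(g[v-12:v+14,u-9:u+12])
E
python3 fit.py
```

```text
top [581.1  87.5] -8.27 [-0.4 -0.6  0.5  0.8  0.5 -0.5 -0.2 -0.1]
scene [581.   91.1] -8.54 [ 0.3  0.3 -0.8  0.8 -0.7 -1.2  0.8  0.4]
both [581.   89.3] -8.46 [-0.5 -0.6  0.6  1.  -1.  -1.7  0.4  0.8  0.2  0.3  0.6  2.1 -1.1 -1.5
  0.3  0. ]
knob top [[ -21.2 -103.6]] [[ -18.  -104.6]] [ -21.  -104.2  167.8    0.8] exp -21,-103.5
discs top view axis z120: stop [[  55.8 -149.8]] back [[-55.8 151.8]]
disc top z134 [[  70.4 -145.2]] [[  51.1 -149.1]]
post tops [[  56.6 -173.2]
 [ -54.4  174.3]]
tab top corners top view z170 [[-43.4  93.2]
 [-42.2  80.5]
 [-59.2  92.7]
 [-69.9  76.8]]
tab top corners scene z170 [[-69.7  80.1]
 [-66.7  90.3]
 [-42.1  90.4]
 [-42.4  80.2]]
181 202
[[ 69  70  69  68  70  70  68  71  72  69  70  69  71  69  66  70  71  68
   68  68  69]
 [120 122 122 122 110  70  68  69  69  69  68  70  68  71  70  67  68  68
   69  71  71]
 [136 138 138 137 131 120 122 108  68  68  68  67  70  67  70  68  68  67
   68  70  67]
 [137 138 139 137 139 138 138 132 121 106  68  66  68  68  66  68  65  69
   67  66  67]
 [140 141 140 142 140 131  97 101 108  77  68  70  71  68  7
[... 1198 characters left out ...]
6  50  49  48  49  51  50  47  41  10  11  43  94 104 106 126
  133 145 146]
 [131 122  89  64  51  51  51  47  50  53  39   5  11  48  88  80  84 105
  109 122 128]
 [130 122  87  55  35  31  39  43  53  48  26   7   6  55  95  63  52  59
   72  79  82]
 [129 127 109  72  60  33  18  22  29  23  15   5  11  60  93  48  30  43
   67  67  66]
 [142 140 132  92  74  69  53  25  26  14  10   9  11  58  92  42  44  65
   69  71  69]
 [141 141 133  95  76  78  73  61  58  58  53  60  67  93 103  50  58  70
   69  71  70]
 [143 143 139 124  94  78  77  76  77  71  65  70  68  73  69  53  69  69
   69  70  67]
 [143 143 142 140 122  79  81  75  79  79  76  75  77  76  76  75  78  74
   68  70  69]]
```

The fit agrees between views: the rail is at about (581, 89.3) with yaw −8.5°, and the knob lands where the sheet says (−21, −104). The carrier sits at rail (−56, 86). The crops confirm the dark tab and bronze cup on the rod. I plan to cage the tab between the jaws, which open along the rod, so that lateral errors don't load the rod.

>>> move_arm(motion="2.6 -2.7 0 0 0 1; 5.3 -5.5 0 0 0 2; 8 -8.4 0 0 0 3; 10.7 -11.2 0 0 0 4; 13.4 -14.1 0 0 0 5; 16.1 -16.9 0 0 0 6; 18.8 -19.7 0 0 0 7.1; 21.5 -22.5 0 0 0 7.1; 24.2 -25.4 0 0 0 7.1; 26.9 -28.2 0 0 0 7.1", fingers=4.5)

```text
time: 0.93
tool_pos: [430.8, 294.2, 231.0]
tcp_rot: [-90.0, 0.0, -8.5]
ft_force: [0.3, 0.7, 0.1]
finger_gap: 44.8
```

>>> move_arm(motion="2.7 -2.8 0 0 0 0; 5.4 -5.6 0 0 0 0; 8.1 -8.5 -1 0 0 0; 9.8 -10.3 -2 0 0 0; 10.8 -11.3 -3 0 0 0; 10.8 -11.3 -3.6 0 0 0; 10.8 -11.3 -3.6 0 0 0; 10.8 -11.3 -3.6 0 0 0; 10.8 -11.3 -3.6 0 0 0; 10.8 -11.3 -3.6 0 0 0")

```text
time: 1.77
tool_pos: [537.8, 184.3, 196.2]
tcp_rot: [-90.0, -0.1, -8.4]
ft_force: [-0.4, 0.7, 0.1]
finger_gap: 44.9
```

```bash
cat > st.py <<'E'
from h import *
x0,y0,th=581.,89.3,np.radians(-8.46)
R=np.array([[np.cos(th),-np.sin(th)],[np.sin(th),np.cos(th)]])
def W(p): return R@np.array(p,float)+[x0,y0]
def rail(p): return R.T@(np.array(p,float)-[x0,y0])
def st():
    s=readout.sense(); print('t',round(s['time'],2),'tcp',s['tool_pos'].round(2),'rot',s['tcp_rot'].round(2),'F',s['ft_force'].round(2),'M',s['wrist_torque'].round(2),'gap',round(s['finger_gap'],1),'rail',rail(s['tool_pos'][:2]).round(1),'Frail',(R.T@s['ft_force'][:2]).round(1),'q6',s['joint_pos'][5].round(0)); return s
E
python3 - <<'E'
from st import *
st(); s=snap('scene')
c=s['image'][60:240,220:420]
cv2.imwrite('pics/h1.png',np.clip(cv2.resize(c,None,fx=3.3,fy=3.3,interpolation=cv2.INTER_CUBIC).astype(float)*1.6,0,255).astype(np.uint8))
print(W((-56,86)))
E
```

```text
t 1.77 tcp [537.77 184.29 196.17] rot [-8.996e+01 -6.000e-02 -8.370e+00] F [-0.36  0.68  0.11] M [0.04 0.05 0.01] gap 44.9 rail [-56.7  87.6] Frail [-0.5  0.6] q6 -68.0
[538.2615729  182.60287696]
```

View pics/h1.png

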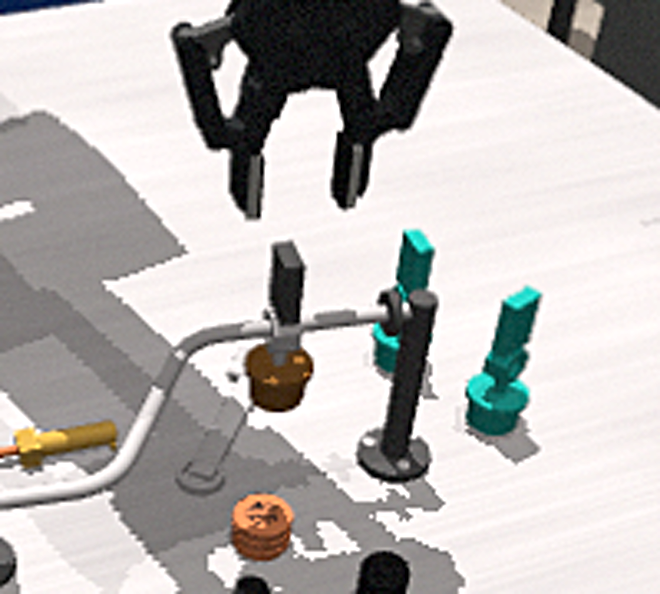

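The fingers straddle the dark tab (287,250), with the tips at (250,215) and (345,205). Next I descend and close to a loose cage.

>>> move_arm(motion="0.05 -0.15 -0.5 0 0 0; 0.05 -0.15 -1.5 0 0 0; 0.05 -0.15 -2.5 0 0 0; 0.05 -0.15 -3.5 0 0 0; 0.05 -0.15 -4.5 0 0 0; 0.05 -0.15 -5.2 0 0 0; 0.05 -0.15 -5.7 0 0 0; 0.05 -0.15 -5.7 0 0 0; 0.05 -0.15 -5.7 0 0 0; 0.05 -0.15 -5.7 0 0 0")

```text
time: 2.65
tool_pos: [539.0, 181.6, 138.9]
tcp_rot: [-90.0, -0.0, -8.5]
ft_force: [0.5, 0.2, -0.4]
finger_gap: 45.0
```

>>> move_arm(motion="0 0 0 0 0 0; 0 0 0 0 0 0; 0 0 0 0 0 0; 0 0 0 0 0 0; 0 0 0 0 0 0", fingers=1.9, squeeze=20)

```text
time: 3.07
tool_pos: [538.6, 181.5, 138.5]
tcp_rot: [-90.0, -0.0, -8.5]
ft_force: [-0.1, 0.3, 0.3]
finger_gap: 19.3
```

>>> move_arm(motion="0 0 0 0 0 0; 0 0 0 0 0 0; 0 0 0 0 0 0; 0 0 0 0 0 0; 0 0 0 0 0 0", fingers=1.45)

```text
time: 3.48
tool_pos: [538.5, 181.5, 138.3]
tcp_rot: [-90.0, 0.0, -8.5]
ft_force: [0.3, 0.1, 0.2]
finger_gap: 14.6
```

```bash
python3 - <<'E'
from st import *
s_=st(); s=snap('scene')
c=s['image'][90:210,240:400]
cv2.imwrite('pics/h2.png',np.clip(cv2.resize(c,None,fx=4,fy=4,interpolation=cv2.INTER_CUBIC).astype(float)*1.6,0,255).astype(np.uint8))
E
```

```text
t 3.48 tcp [538.53 181.48 138.25] rot [-90.     0.    -8.47] F [0.25 0.11 0.23] M [ 0.01 -0.02 -0.02] gap 14.6 rail [-55.6  84.9] Frail [0.2 0.1] q6 -68.0
```

View pics/h2.png

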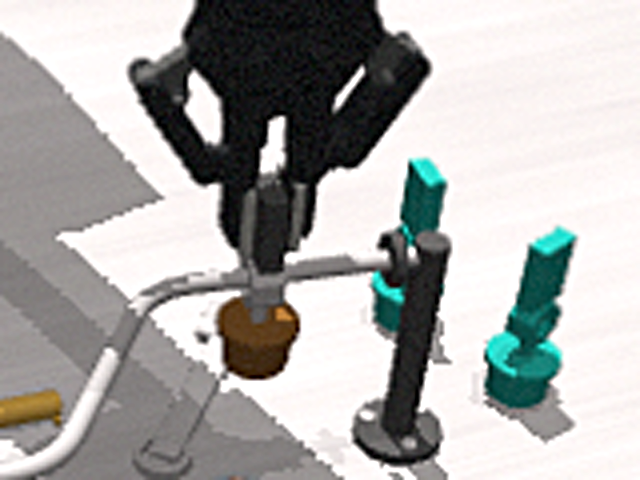

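The tab (267,225) is between the pads with light clearance and no load. Now I compute the rows along the rod.

```bash
cat > path.py <<'E'
from st import *
def P(s):
    a=32.9; b=35*np.pi/3; L=86.6
    if s<a: return -55,84.9-s,0
    s-=a
    if s<b: f=s/35; return -20-35*np.cos(f),52-35*np.sin(f),np.degrees(f)
    s-=b
    if s<L: return -37.5+s*np.sin(np.pi/3),21.69-s/2,60
    s-=L
    if s<b: f=np.pi/3-s/35; return 20+35*np.cos(f),-52+35*np.sin(f),np.degrees(f)
    return 55,-52-(s-b),0
def steps(send):
    s=0; S=[]
    while s<send:
        p=P(s); q=P(s+4); s+= 2.7 if (p[2] not in (0,60) or q[2]!=p[2]) else 4
        S.append(s)
    return S
if __name__=='__main__':
    c=np.array([538.56,181.48]); yaw=0.
    S=steps(32.9+36.65*2+86.6+55)
    for i in range(0,len(S),10):
        rows=[]; 
        for s in S[i:i+10]:
            x,y,f=P(s); d=(W((x,y))-c)/10; d=np.round(d*20)/20; t=round((f-yaw)*2)/2
            rows.append(f'{d[0]:g} {d[1]:g} 0 0 0 {t:g}')
        c=c+d*10; yaw+=t
        print(i//10,'; '.join(rows),'| end rail',rail(c).round(1),yaw)
E
python3 path.py
```

```text
0 -0 -0.4 0 0 0 0; -0.05 -0.8 0 0 0 0; -0.1 -1.2 0 0 0 0; -0.2 -1.6 0 0 0 0; -0.25 -2 0 0 0 0; -0.3 -2.4 0 0 0 0; -0.35 -2.8 0 0 0 0; -0.4 -3.2 0 0 0 0; -0.45 -3.45 0 0 0 3; -0.45 -3.7 0 0 0 7.5 | end rail [-54.5  47.7] 7.5
1 -0 -0.3 0 0 0 4.5; 0 -0.55 0 0 0 8.5; 0.05 -0.8 0 0 0 13; 0.15 -1.1 0 0 0 17.5; 0.2 -1.35 0 0 0 22; 0.3 -1.6 0 0 0 26.5; 0.45 -1.8 0 0 0 31; 0.6 -2.05 0 0 0 35; 0.75 -2.25 0 0 0 39.5; 0.95 -2.45 0 0 0 44 | end rail [-41.5  24.8] 51.5
2 0.15 -0.2 0 0 0 4.5; 0.35 -0.4 0 0 0 8.5; 0.7 -0.65 0 0 0 8.5; 1 -0.9 0 0 0 8.5; 1.3 -1.15 0 0 0 8.5; 1.65 -1.4 0 0 0 8.5; 1.95 -1.65 0 0 0 8.5; 2.25 -1.9 0 0 0 8.5; 2.55 -2.15 0 0 0 8.5; 2.9 -2.4 0 0 0 8.5 | end rail [-9.3  5.4] 60.0
3 0.3 -0.25 0 0 0 0; 0.6 -0.45 0 0 0 0; 0.9 -0.7 0 0 0 0; 1.25 -0.95 0 0 0 0; 1.55 -1.2 0 0 0 0; 1.85 -1.45 0 0 0 0; 2.15 -1.7 0 0 0 0; 2.5 -1.95 0 0 0 0; 2.8 -2.2 0 0 0 0; 3.1 -2.45 0 0 0 0 | end rail [ 24.9 -14.3] 60.0
4 0.3 -0.25 0 0 0 0; 0.65 -0.5 0 0 0 0; 0.95 -0.75 0 0 0 0; 1.15 -0.95 0 0 0 -0.5; 1.35 -1.1 0 0 0 -5; 1.55 -1.3 0 0 0 -9.5; 1.75 -1.5 0 0 0 -14; 1.9 -1.75 0 0 0 -18; 2 -1.95 0 0 0 -22.5; 2.15 -2.2 0 0 0 -27 | end rail [ 49.4 -32.9] 33.0
5 0.1 -0.25 0 0 0 -4.5; 0.2 -0.5 0 0 0 -9; 0.25 -0.8 0 0 0 -13.5; 0.3 -1.05 0 0 0 -18; 0.3 -1.3 0 0 0 -22; 0.3 -1.6 0 0 0 -26.5; 0.3 -1.85 0 0 0 -31; 0.25 -2.1 0 0 0 -33; 0.2 -2.5 0 0 0 -33; 0.15 -2.9 0 0 0 -33 | end rail [ 55.2 -61.4] 0.0
6 -0.1 -0.4 0 0 0 0; -0.15 -0.8 0 0 0 0; -0.2 -1.2 0 0 0 0; -0.25 -1.6 0 0 0 0; -0.3 -2 0 0 0 0; -0.35 -2.4 0 0 0 0; -0.45 -2.8 0 0 0 0; -0.5 -3.2 0 0 0 0; -0.55 -3.55 0 0 0 0; -0.6 -3.95 0 0 0 0 | end rail [  55.1 -101.3] 0.0
7 -0.05 -0.4 0 0 0 0; -0.15 -0.8 0 0 0 0 | end rail [  54.8 -109.5] 0.0
```

>>> move_arm(motion="0 -0.2 0 0 0 0; -0.05 -0.5 0 0 0 0; -0.1 -0.9 0 0 0 0; -0.15 -1.3 0 0 0 0; -0.2 -1.6 0 0 0 0")

```text
time: 3.95
tool_pos: [536.7, 165.1, 138.5]
tcp_rot: [-90.0, -0.0, -8.5]
ft_force: [-0.5, 3.3, 1.8]
finger_gap: 14.3
```

```bash
python3 -c "
from st import *
st()"
```

```text
t 3.95 tcp [536.68 165.05 138.51] rot [-8.999e+01 -3.000e-02 -8.480e+00] F [-0.49  3.28  1.82] M [ 0.53 -0.13 -0.01] gap 14.3 rail [-55.   68.4] Frail [-1.   3.2] q6 -70.0
```

>>> move_arm(motion="-0.05 -0.3 0 0 0 0; -0.1 -0.7 0 0 0 0; -0.15 -1.1 0 0 0 0; -0.2 -1.4 0 0 0 0; -0.25 -1.65 0 0 0 1.5; -0.25 -1.9 0 0 0 4.5; -0.25 -2.1 0 0 0 7.5")

```text
time: 4.53
tool_pos: [533.9, 144.2, 138.3]
tcp_rot: [-90.0, 0.0, -0.8]
ft_force: [-0.3, 3.3, 2.9]
finger_gap: 14.4
```

>>> move_arm(motion="0 -0.3 0 0 0 4.5; 0 -0.55 0 0 0 8.5; 0.05 -0.8 0 0 0 13; 0.15 -1.1 0 0 0 17.5; 0.2 -1.35 0 0 0 22")

```text
time: 4.95
tool_pos: [535.6, 130.6, 138.0]
tcp_rot: [-90.0, 0.1, 21.2]
ft_force: [-0.8, 3.0, 1.2]
finger_gap: 14.7
```

```bash
python3 -c "
from st import *
st()"
```

```text
t 4.95 tcp [535.61 130.55 138.03] rot [-8.999e+01  6.000e-02  2.125e+01] F [-0.77  2.98  1.18] M [0.54 0.12 0.04] gap 14.7 rail [-51.   34.1] Frail [-1.2  2.8] q6 -103.0
```

>>> move_arm(motion="0.1 -0.25 0 0 0 4.5; 0.25 -0.45 0 0 0 9; 0.4 -0.7 0 0 0 13; 0.55 -0.9 0 0 0 17.5; 0.75 -1.1 0 0 0 22")

```text
time: 5.37
tool_pos: [542.6, 119.5, 137.7]
tcp_rot: [-89.9, 0.1, 43.2]
ft_force: [-2.0, 2.2, 3.2]
finger_gap: 14.7
```

>>> move_arm(motion="0.15 -0.2 0 0 0 4.5; 0.35 -0.4 0 0 0 8.5; 0.7 -0.65 0 0 0 8.5; 1 -0.9 0 0 0 8.5; 1.3 -1.15 0 0 0 8.5")

```text
time: 5.78
tool_pos: [556.3, 107.9, 137.8]
tcp_rot: [-90.0, 0.1, 51.4]
ft_force: [-2.0, 1.3, 1.6]
finger_gap: 14.4
```

```bash
python3 - <<'E'
from st import *
st(); s=snap('scene')
c=s['image'][100:240,200:400]
cv2.imwrite('pics/h3.png',np.clip(cv2.resize(c,None,fx=4,fy=4,interpolation=cv2.INTER_CUBIC).astype(float)*1.6,0,255).astype(np.uint8))
E
```

```text
t 5.78 tcp [556.35 107.9  137.83] rot [-8.997e+01  6.000e-02  5.139e+01] F [-1.97  1.31  1.59] M [ 0.28  0.38 -0.02] gap 14.4 rail [-27.1  14.8] Frail [-2.1  1. ] q6 -136.0
```

View pics/h3.png

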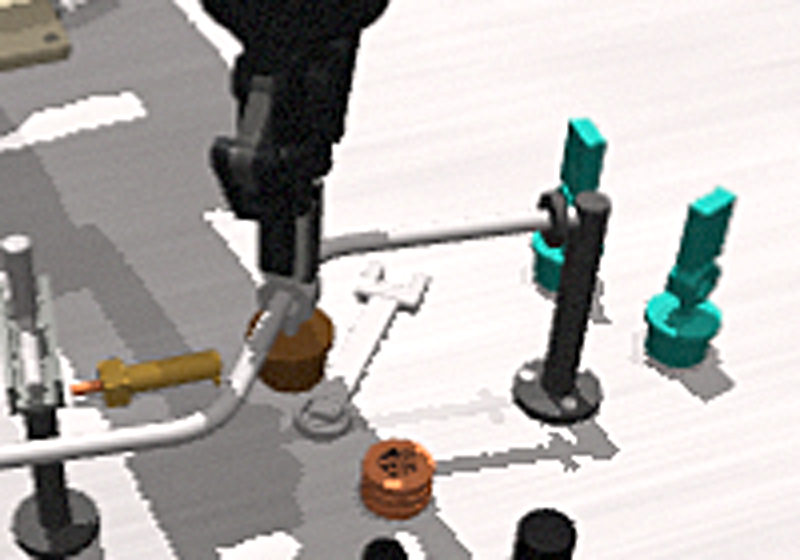

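The carrier's collar (290,295) and cup (290,350) have rounded bend 1 and hang upright in the cage. I'll carry on.

>>> move_arm(motion="0.3 -0.2 0 0 0 0; 0.6 -0.45 0 0 0 0; 0.9 -0.7 0 0 0 0; 1.25 -1 0 0 0 0; 1.6 -1.25 0 0 0 0")

```text
time: 6.25
tool_pos: [572.9, 95.6, 138.2]
tcp_rot: [-90.0, 0.0, 51.5]
ft_force: [-1.9, 1.9, 0.7]
finger_gap: 15.0
```

>>> move_arm(motion="0.3 -0.25 0 0 0 0; 0.6 -0.45 0 0 0 0; 0.9 -0.7 0 0 0 0; 1.25 -0.95 0 0 0 0; 1.55 -1.2 0 0 0 0; 1.85 -1.45 0 0 0 0; 2.15 -1.7 0 0 0 0; 2.5 -1.95 0 0 0 0; 2.8 -2.2 0 0 0 0; 3.1 -2.45 0 0 0 0")

```text
time: 7.08
tool_pos: [603.9, 71.2, 138.3]
tcp_rot: [-90.0, 0.0, 51.5]
ft_force: [-2.8, 1.0, 0.8]
finger_gap: 14.4
```

```bash
python3 -c "
from st import *
st()"
```

```text
t 7.08 tcp [603.88  71.24 138.27] rot [-90.     0.    51.53] F [-2.78  0.95  0.81] M [ 0.23  0.34 -0.01] gap 14.4 rail [ 25.3 -14.5] Frail [-2.9  0.5] q6 -140.0
```

>>> move_arm(motion="0.3 -0.25 0 0 0 0; 0.65 -0.5 0 0 0 0; 0.95 -0.75 0 0 0 0; 1.15 -0.95 0 0 0 -0.5; 1.35 -1.1 0 0 0 -4; 1.55 -1.3 0 0 0 -8")

```text
time: 7.58
tool_pos: [619.2, 58.4, 138.3]
tcp_rot: [-90.0, -0.0, 43.4]
ft_force: [-2.4, 1.6, 0.1]
finger_gap: 14.8
```

>>> move_arm(motion="0.2 -0.2 0 0 0 -4.5; 0.35 -0.45 0 0 0 -9; 0.45 -0.65 0 0 0 -14; 0.6 -0.9 0 0 0 -18.5")

```text
time: 7.92
tool_pos: [625.3, 49.5, 138.4]
tcp_rot: [-90.0, -0.0, 24.8]
ft_force: [-1.2, 2.3, 0.2]
finger_gap: 14.6
```

```bash
python3 -c "
from st import *
st()"
```

```text
t 7.92 tcp [625.33  49.47 138.36] rot [-9.000e+01 -2.000e-02  2.476e+01] F [-1.21  2.27  0.15] M [0.35 0.29 0.  ] gap 14.6 rail [ 49.7 -32.9] Frail [-1.5  2.1] q6 -115.0
```

>>> move_arm(motion="0.1 -0.25 0 0 0 -4.5; 0.2 -0.5 0 0 0 -9; 0.25 -0.8 0 0 0 -13.5; 0.3 -1.05 0 0 0 -18; 0.3 -1.3 0 0 0 -22.5; 0.3 -1.6 0 0 0 -27; 0.3 -1.85 0 0 0 -31; 0.25 -2.1 0 0 0 -33.5; 0.2 -2.5 0 0 0 -33.5; 0.15 -2.9 0 0 0 -33.5")

```text
time: 8.75
tool_pos: [626.9, 20.2, 138.4]
tcp_rot: [-90.0, -0.0, -8.4]
ft_force: [0.1, 2.2, 0.1]
finger_gap: 14.4
```

```bash
python3 -c "
from st import *
st()"
```

```text
t 8.75 tcp [626.86  20.24 138.36] rot [-8.999e+01 -4.000e-02 -8.390e+00] F [0.08 2.15 0.07] M [ 0.3  -0.03  0.  ] gap 14.4 rail [ 55.5 -61.6] Frail [-0.2  2.1] q6 -84.0
```

>>> move_arm(motion="-0.1 -0.4 0 0 0 0; -0.15 -0.8 0 0 0 0; -0.2 -1.2 0 0 0 0; -0.25 -1.6 0 0 0 0; -0.3 -2 0 0 0 0; -0.35 -2.4 0 0 0 0; -0.45 -2.8 0 0 0 0; -0.5 -3.2 0 0 0 0; -0.55 -3.5 0 0 0 0; -0.6 -3.8 0 0 0 0")

```text
time: 9.58
tool_pos: [620.6, -17.9, 138.3]
tcp_rot: [-90.0, -0.0, -8.5]
ft_force: [0.6, 2.6, 0.7]
finger_gap: 14.6
```

```bash
python3 - <<'E'
from st import *
st(); s=snap('top')
c=s['image'][130:220,240:370]
cv2.imwrite('pics/h4.png',np.clip(cv2.resize(c,None,fx=5,fy=5,interpolation=cv2.INTER_CUBIC).astype(float)*1.6,0,255).astype(np.uint8))
s=snap('scene')
c=s['image'][130:250,140:280]
cv2.imwrite('pics/h5.png',np.clip(cv2.resize(c,None,fx=5,fy=5,interpolation=cv2.INTER_CUBIC).astype(float)*1.6,0,255).astype(np.uint8))
E
```

```text
t 9.58 tcp [620.55 -17.87 138.34] rot [-9.00e+01 -1.00e-02 -8.48e+00] F [0.61 2.65 0.73] M [ 0.4  -0.15  0.05] gap 14.6 rail [  54.9 -100.2] Frail [0.2 2.7] q6 -88.0
```

View pics/h5.png

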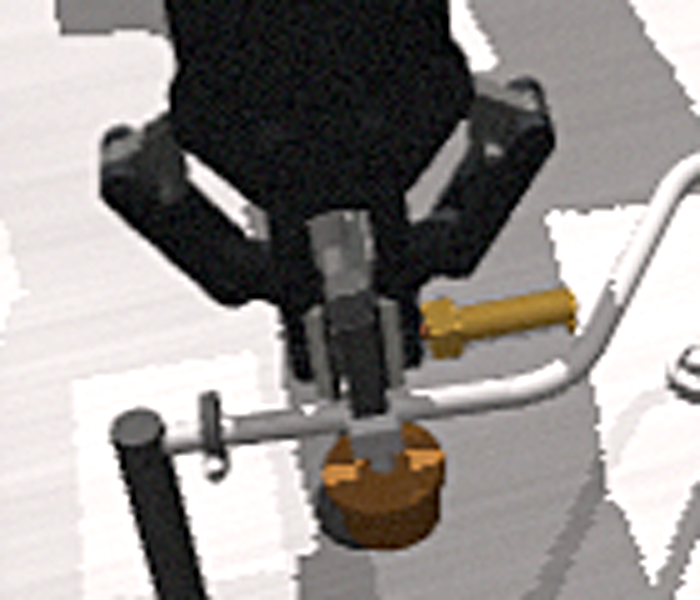

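The carrier, at (385,440), is past bend 2 on the last straight. The stop disc at (210,435) is still well ahead, with its centre at about y −150. I approach to y ≈ −128, well short of the disc as seen, and then feel.

>>> move_arm(motion="-0.05 -0.3 0 0 0 0; -0.1 -0.6 0 0 0 0; -0.15 -0.9 0 0 0 0; -0.2 -1.2 0 0 0 0; -0.2 -1.4 0 0 0 0; -0.25 -1.6 0 0 0 0; -0.25 -1.8 0 0 0 0")

```text
time: 10.27
tool_pos: [618.0, -35.7, 138.4]
tcp_rot: [-90.0, -0.0, -8.5]
ft_force: [0.3, 3.5, 2.2]
finger_gap: 14.6
```

>>> move_arm(motion="0 -0.2 0 0 0 0; -0.05 -0.4 0 0 0 0; -0.1 -0.6 0 0 0 0; -0.1 -0.75 0 0 0 0; -0.15 -0.9 0 0 0 0; -0.15 -1 0 0 0 0; -0.15 -1 0 0 0 0; -0.15 -1 0 0 0 0; -0.15 -1 0 0 0 0")

```text
time: 11.02
tool_pos: [616.5, -45.6, 138.2]
tcp_rot: [-90.0, 0.0, -8.5]
ft_force: [0.5, 1.9, 1.8]
finger_gap: 14.5
```

```bash
python3 -c "
from st import *
st()"
```

```text
t 11.02 tcp [616.52 -45.63 138.19] rot [-90.01   0.    -8.48] F [0.51 1.92 1.76] M [ 0.37 -0.08  0.03] gap 14.5 rail [  55.  -128.2] Frail [0.2 2. ] q6 -90.0
```

>>> move_arm(motion="0 -0.1 0 0 0 0; -0.05 -0.2 0 0 0 0; -0.05 -0.3 0 0 0 0; -0.05 -0.4 0 0 0 0")

```text
time: 11.35
tool_pos: [616.0, -49.5, 138.4]
tcp_rot: [-90.0, 0.0, -8.5]
ft_force: [-0.5, 3.6, 3.3]
finger_gap: 14.4
```

>>> move_arm(motion="0 -0.1 0 0 0 0; -0.05 -0.2 0 0 0 0; -0.05 -0.2 0 0 0 0")

```text
time: 11.6
tool_pos: [615.5, -51.9, 138.3]
tcp_rot: [-90.0, -0.0, -8.5]
ft_force: [0.8, 2.5, 2.4]
finger_gap: 14.3
```

>>> move_arm(motion="0 -0.05 0 0 0 0; 0 -0.1 0 0 0 0; 0 -0.1 0 0 0 0")

```text
time: 11.85
tool_pos: [615.5, -52.6, 138.3]
tcp_rot: [-90.0, 0.0, -8.5]
ft_force: [1.0, 4.4, 3.0]
finger_gap: 14.7
```

>>> move_arm(motion="0 -0.05 0 0 0 0; 0 -0.05 0 0 0 0; 0 -0.05 0 0 0 0")

```text
time: 12.1
tool_pos: [615.5, -53.1, 138.3]
tcp_rot: [-90.0, 0.0, -8.5]
ft_force: [-0.4, 3.4, 3.0]
finger_gap: 14.2
```

```bash
python3 -c "
from st import *
st()"
```

```text
t 12.1 tcp [615.53 -53.06 138.29] rot [-90.     0.    -8.47] F [-0.44  3.42  2.95] M [ 0.62 -0.03  0.01] gap 14.2 rail [  55.1 -135.7] Frail [-0.9  3.3] q6 -91.0
```

>>> move_arm(motion="0 -0.05 0 0 0 0; 0 -0.1 0 0 0 0; 0 -0.1 0 0 0 0")

```text
time: 12.35
tool_pos: [615.5, -54.1, 138.3]
tcp_rot: [-90.0, 0.0, -8.5]
ft_force: [0.1, 3.1, 2.5]
finger_gap: 14.7
```

>>> move_arm(motion="0 -0.05 0 0 0 0; -0.05 -0.1 0 0 0 0; -0.05 -0.1 0 0 0 0")

```text
time: 12.6
tool_pos: [615.1, -55.3, 138.3]
tcp_rot: [-90.0, -0.0, -8.5]
ft_force: [1.7, 3.0, 2.2]
finger_gap: 14.5
```

>>> move_arm(motion="0 -0.05 0 0 0 0; 0 -0.1 0 0 0 0; 0 -0.1 0 0 0 0")

```text
time: 12.85
tool_pos: [615.0, -56.2, 138.3]
tcp_rot: [-90.0, 0.0, -8.5]
ft_force: [0.8, 2.7, 2.1]
finger_gap: 14.7
```

>>> move_arm(motion="0 -0.05 0 0 0 0; 0 -0.1 0 0 0 0; 0 -0.1 0 0 0 0")

```text
time: 13.1
tool_pos: [615.0, -57.1, 138.3]
tcp_rot: [-90.0, 0.0, -8.5]
ft_force: [0.1, 3.6, 3.3]
finger_gap: 15.0
```

>>> move_arm(motion="0 -0.05 0 0 0 0; -0.05 -0.1 0 0 0 0; -0.05 -0.1 0 0 0 0")

```text
time: 13.35
tool_pos: [614.7, -58.0, 138.3]
tcp_rot: [-90.0, -0.0, -8.5]
ft_force: [1.6, 3.6, 2.0]
finger_gap: 14.8
```

```bash
python3 - <<'E'
from st import *
st(); s=snap('scene')
c=s['image'][150:240,150:260]
cv2.imwrite('pics/h6.png',np.clip(cv2.resize(c,None,fx=6,fy=6,interpolation=cv2.INTER_CUBIC).astype(float)*1.6,0,255).astype(np.uint8))
E
```

```text
t 13.35 tcp [614.69 -58.01 138.34] rot [-8.999e+01 -2.000e-02 -8.470e+00] F [1.62 3.57 1.99] M [ 0.71 -0.24  0.01] gap 14.8 rail [  55.  -140.7] Frail [1.1 3.8] q6 -92.0
```

View pics/h6.png

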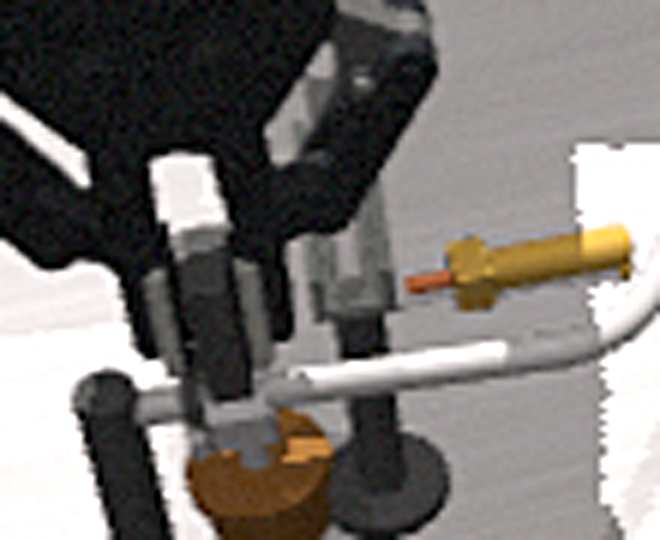

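The collar (235,415) is right at the stop disc (195,400). I continue in half-millimetre steps.

>>> move_arm(motion="0 -0.05 0 0 0 0; 0 -0.05 0 0 0 0; 0 -0.05 0 0 0 0")

```text
time: 13.65
tool_pos: [614.7, -58.2, 138.4]
tcp_rot: [-90.0, -0.0, -8.5]
ft_force: [1.7, 6.1, 2.4]
finger_gap: 14.3
```

>>> move_arm(motion="0 -0.05 0 0 0 0; 0 -0.05 0 0 0 0; 0 -0.05 0 0 0 0")

```text
time: 13.9
tool_pos: [614.8, -58.3, 138.5]
tcp_rot: [-89.9, -0.0, -8.5]
ft_force: [-0.1, 6.6, 3.8]
finger_gap: 14.4
```

>>> move_arm(motion="0 0 0 0 0 0; 0 0 0 0 0 0; 0 0 0 0 0 0")

```text
time: 14.15
tool_pos: [614.8, -58.3, 138.5]
tcp_rot: [-89.9, -0.0, -8.5]
ft_force: [1.5, 6.3, 3.0]
finger_gap: 14.6
```

>>> move_arm(motion="0 0 0 0 0 0; 0 0 0 0 0 0; 0 0 0 0 0 0")

```text
time: 14.4
tool_pos: [614.8, -58.4, 138.5]
tcp_rot: [-89.9, -0.0, -8.5]
ft_force: [1.6, 6.8, 3.5]
finger_gap: 14.5
```

```bash
python3 -c "
from st import *
st()"
```

```text
t 14.4 tcp [614.77 -58.37 138.52] rot [-8.995e+01 -2.000e-02 -8.460e+00] F [1.62 6.8  3.5 ] M [ 1.16 -0.19 -0.03] gap 14.5 rail [  55.1 -141.1] Frail [0.6 7. ] q6 -92.0
```

>>> move_arm(motion="0 -0.03 0 0 0 0; 0 -0.03 0 0 0 0; 0 -0.03 0 0 0 0; 0 -0.03 0 0 0 0")

```text
time: 14.73
tool_pos: [614.8, -58.4, 138.6]
tcp_rot: [-89.9, -0.0, -8.4]
ft_force: [1.7, 7.7, 5.1]
finger_gap: 14.9
```

>>> move_arm(motion="0 0 0 0 0 0; 0 0 0 0 0 0; 0 0 0 0 0 0; 0 0 0 0 0 0")

```text
time: 15.07
tool_pos: [614.8, -58.5, 138.6]
tcp_rot: [-89.9, -0.0, -8.4]
ft_force: [0.5, 7.5, 4.1]
finger_gap: 14.8
```

Contact was felt: the TCP stalled at y ≈ −141 and I held about 6.5–7.5 N for over a second. That puts the stop face near y −148, which matches the images. Now I relax, open and lift off.

>>> move_arm(motion="0 0.05 0 0 0 0; 0 0.1 0 0 0 0; 0.05 0.15 0 0 0 0; 0.05 0.2 0 0 0 0; 0.05 0.2 0 0 0 0; 0.05 0.2 0 0 0 0")

```text
time: 15.57
tool_pos: [614.8, -57.6, 138.1]
tcp_rot: [-90.0, 0.0, -8.5]
ft_force: [0.1, 1.2, 2.2]
finger_gap: 14.5
```

>>> move_arm(motion="0 0 0 0 0 0; 0 0 0 0 0 0; 0 0 0 0 0 0; 0 0 0 0 0 0", fingers=3.5)

```text
time: 15.9
tool_pos: [614.9, -57.6, 138.1]
tcp_rot: [-90.0, 0.0, -8.5]
ft_force: [0.4, 0.3, -0.2]
finger_gap: 35.0
```

>>> move_arm(motion="0 0 0.5 0 0 0; 0 0 1.5 0 0 0; 0 0 2.5 0 0 0; 0 0 3.5 0 0 0; 0 0 4.5 0 0 0; 0 0 5.2 0 0 0; 0 0 5.5 0 0 0; 0 0 5.5 0 0 0; 0 0 5.5 0 0 0")

```text
time: 16.65
tool_pos: [615.0, -57.3, 193.3]
tcp_rot: [-90.0, -0.0, -8.5]
ft_force: [0.5, -0.8, -0.7]
finger_gap: 34.6
```

```bash
python3 - <<'E'
from st import *
s0=st(); s=snap('scene')
c=s['image'][120:250,130:270]
cv2.imwrite('pics/h7.png',np.clip(cv2.resize(c,None,fx=4.5,fy=4.5,interpolation=cv2.INTER_CUBIC).astype(float)*1.6,0,255).astype(np.uint8))
for p in [(-21,-103.5),(-21-30,-103.5)]: print(W(p),W(p)-s0['tool_pos'][:2])
print(R)
E
```

```text
t 16.65 tcp [615.04 -57.31 193.27] rot [-90.    -0.    -8.47] F [ 0.49 -0.81 -0.68] M [-0.02 -0.02 -0.05] gap 34.6 rail [  55.2 -140. ] Frail [ 0.6 -0.7] q6 -92.0
[545.00169756  -9.98429997] [-70.03463166  47.32822047]
[515.32813317  -5.57073262] [-99.70819605  51.74178783]
[[ 0.98911881  0.14711891]
 [-0.14711891  0.98911881]]
```

View pics/h7.png

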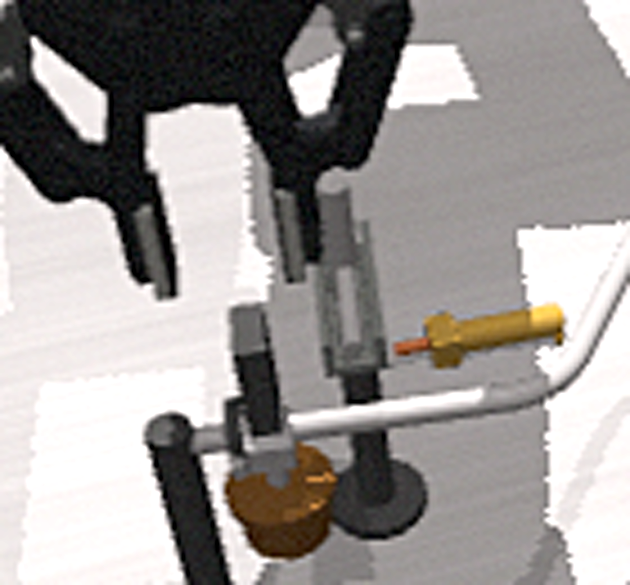

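The carrier hangs upright with its collar (265,440) against the disc (235,425), and the tool is clear. Next is the knob: I push it from behind with shut fingers.

>>> move_arm(motion="-1.5 0.8 0.5 0 0 0; -3.5 1.8 0.5 0 0 0; -5.5 2.9 0.5 0 0 0; -7.5 3.9 0.5 0 0 0; -9 4.7 0.5 0 0 0; -9.9 5.2 0.5 0 0 0; -9.9 5.2 0 0 0 0; -9.9 5.2 0 0 0 0; -9.9 5.2 0 0 0 0; -9.9 5.2 0 0 0 0", fingers=0)

```text
time: 17.53
tool_pos: [516.4, -5.7, 192.9]
tcp_rot: [-90.0, 0.0, -8.5]
ft_force: [0.3, -1.0, -0.2]
finger_gap: -0.1
```

>>> move_arm(motion="0 0 -1 0 0 0; 0 0 -2 0 0 0; 0 0 -3 0 0 0; 0 0 -4 0 0 0; 0 0 -4.7 0 0 0; 0 0 -5 0 0 0; 0 0 -5 0 0 0; 0 0 -5 0 0 0")

```text
time: 18.2
tool_pos: [516.0, -5.3, 143.2]
tcp_rot: [-90.0, 0.0, -8.5]
ft_force: [-0.6, 0.5, 0.1]
finger_gap: -0.0
```

```bash
python3 - <<'E'
from st import *
s0=st(); s=snap('scene')
c=s['image'][100:250,130:290]
cv2.imwrite('pics/h8.png',np.clip(cv2.resize(c,None,fx=4,fy=4,interpolation=cv2.INTER_CUBIC).astype(float)*1.6,0,255).astype(np.uint8))
E
```

```text
t 18.2 tcp [516.03  -5.31 143.22] rot [-9.00e+01  1.00e-02 -8.47e+00] F [-0.63  0.48  0.11] M [-0.04 -0.01 -0.  ] gap -0.0 rail [ -50.3 -103.1] Frail [-0.7  0.4] q6 -88.0
```

View pics/h8.png

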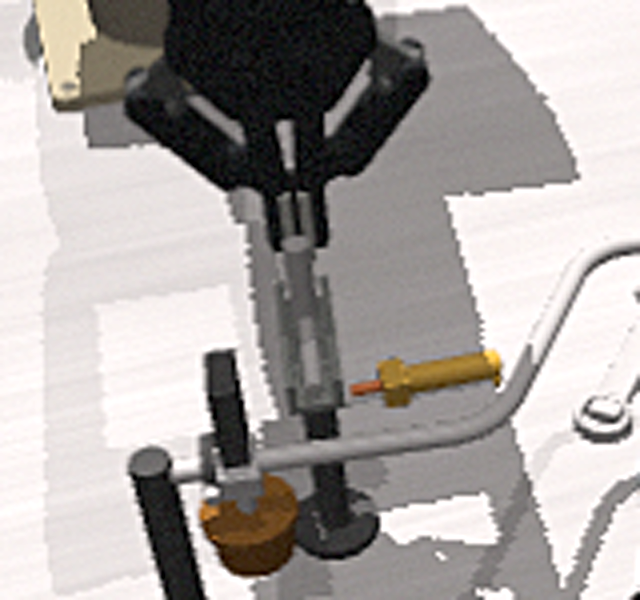

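The shut fingers (297,235) stand behind the knob (300,265), aligned with it. Now I push along the rail's +x.

>>> move_arm(motion="0.4 -0.05 0 0 0 0; 0.8 -0.1 0 0 0 0; 1.1 -0.15 0 0 0 0; 1.4 -0.2 0 0 0 0; 1.7 -0.25 0 0 0 0; 2 -0.3 0 0 0 0; 2.3 -0.35 0 0 0 0; 2.6 -0.4 0 0 0 0; 2.9 -0.45 0 0 0 0; 3.2 -0.5 0 0 0 0")

```text
time: 19.08
tool_pos: [548.3, -10.3, 143.2]
tcp_rot: [-90.0, 0.0, -8.5]
ft_force: [-1.8, 1.9, 2.1]
finger_gap: 0.1
```

>>> move_arm(motion="0.3 -0.05 0 0 0 0; 0.6 -0.1 0 0 0 0; 0.9 -0.15 0 0 0 0; 1.2 -0.2 0 0 0 0; 1.4 -0.2 0 0 0 0; 1.4 -0.2 0 0 0 0")

```text
time: 19.58
tool_pos: [562.5, -12.5, 143.2]
tcp_rot: [-90.0, -0.0, -8.5]
ft_force: [0.1, 0.5, 0.5]
finger_gap: -0.1
```

```bash
python3 -c "
from st import *
st()
for n in ('scene','top'):
    s=snap(n); cv2.imwrite('pics/z'+n+'.png',s['image'])"
```

```text
t 19.58 tcp [562.48 -12.55 143.21] rot [-9.002e+01 -2.000e-02 -8.480e+00] F [0.15 0.55 0.52] M [-0.04  0.03  0.01] gap -0.1 rail [  -3.3 -103.5] Frail [0.1 0.6] q6 -88.0
```

>>> move_arm(motion="0.1 0 0 0 0 0; 0.2 -0.05 0 0 0 0; 0.3 -0.05 0 0 0 0; 0.4 -0.05 0 0 0 0")

```text
time: 20.02
tool_pos: [566.0, -13.0, 143.3]
tcp_rot: [-90.0, 0.0, -8.5]
ft_force: [-2.9, -1.4, 1.7]
finger_gap: -0.3
```

>>> move_arm(motion="0.05 0 0 0 0 0; 0.1 0 0 0 0 0; 0.15 0 0 0 0 0; 0.15 0 0 0 0 0")

```text
time: 20.35
tool_pos: [567.2, -13.0, 143.3]
tcp_rot: [-90.0, 0.1, -8.5]
ft_force: [-4.1, -0.9, 3.8]
finger_gap: -0.1
```

>>> move_arm(motion="0.05 0 0 0 0 0; 0.1 0 0 0 0 0; 0.1 0 0 0 0 0; 0.1 0 0 0 0 0")

```text
time: 20.68
tool_pos: [567.2, -13.0, 143.3]
tcp_rot: [-90.0, 0.2, -8.5]
ft_force: [-10.3, -1.3, 6.6]
finger_gap: 0.2
```

>>> move_arm(motion="0.05 0 0 0 0 0; 0.1 0 0 0 0 0; 0.1 0 0 0 0 0; 0.1 0 0 0 0 0")

```text
time: 21.02
tool_pos: [567.4, -13.0, 143.2]
tcp_rot: [-90.1, 0.3, -8.5]
ft_force: [-15.1, -1.0, 8.6]
finger_gap: -0.3
```

The force rose to 15 N with the TCP stalled at x ≈ 1.6, which is the bolt's end stop. I retreat and look.

>>> move_arm(motion="-0.2 0 0 0 0 0; -0.6 0.1 0 0 0 0; -1.2 0.2 0 0 0 0; -1.6 0.25 1 0 0 0; -2 0.3 3 0 0 0; -2.2 0.35 6 0 0 0; -4 3 9 0 0 0; -6 6 10 0 0 0; -8 9 10 0 0 0; -10 12 10 0 0 0")

```text
time: 21.85
tool_pos: [469.4, 108.3, 245.9]
tcp_rot: [-89.9, -0.2, -8.5]
ft_force: [0.2, 0.8, -0.8]
finger_gap: 0.1
```

>>> move_arm(motion="-2.5 2.5 0 0 0 0; -5 5 0 0 0 0; -7 8 0 0 0 0; -7 11 0 0 0 0; -7 14 0 0 0 0; -7 14 0 0 0 0; -7 14 0 0 0 0")

```text
time: 22.43
tool_pos: [399.0, 248.5, 244.0]
tcp_rot: [-90.0, -0.0, -8.3]
ft_force: [-0.7, 0.5, -0.3]
finger_gap: 0.1
```

```bash
python3 - <<'E'
from st import *
st()
S={n:snap(n) for n in ('scene','top')}
f=lambda i,k,b: np.clip(cv2.resize(i,None,fx=k,fy=k,interpolation=cv2.INTER_CUBIC).astype(float)*b,0,255).astype(np.uint8)
a=f(S['scene']['image'][130:270,150:270],4,1.7); b=f(S['top']['image'][135:235,260:360],3,1.5)
b=cv2.copyMakeBorder(b,0,a.shape[0]-b.shape[0],0,0,cv2.BORDER_CONSTANT)
cv2.imwrite('pics/end.png',np.hstack([a,b]))
import pickle
for n in S:   # bystander shift: difference of mask centroids on colour/dark patches
    o=pickle.load(open(n+'0.pkl','rb'))['image']; print(n,proj(S[n],np.r_[W((19,-103.5)),170]).round(1), proj(S[n],np.r_[W((-21,-103.5)),170]).round(1), proj(S[n],np.r_[W((67,-103.5)),129.5]).round(1))
o=pickle.load(open('top0.pkl','rb'))['image']
d=cv2.absdiff(o,S['top']['image']).max(2); print('changed px around bystanders:',{k:int((d[v-8:v+8,u-8:u+8]>25).sum()) for k,(u,v) in dict(tappet=(227,151),washers=(205,186),bulb=(250,248),cup=(261,127),spanner=(192,244),jar=(213,102),plug=(184,150)).items()})
E
```

```text
t 22.43 tcp [399.02 248.47 244.01] rot [-8.997e+01 -4.000e-02 -8.290e+00] F [-0.65  0.46 -0.32] M [ 0.01  0.04 -0.04] gap 0.1 rail [-203.4  130.7] Frail [-0.7  0.4] q6 -56.0
scene [[206.1 175.1]] [[204.3 160.3]] [[211.2 213.9]]
top [[304.  177.1]] [[300.2 201.3]] [[305.3 153.8]]
changed px around bystanders: {'tappet': 0, 'washers': 1, 'bulb': 0, 'cup': 0, 'spanner': 13, 'jar': 0, 'plug': 23}
```

View pics/end.png

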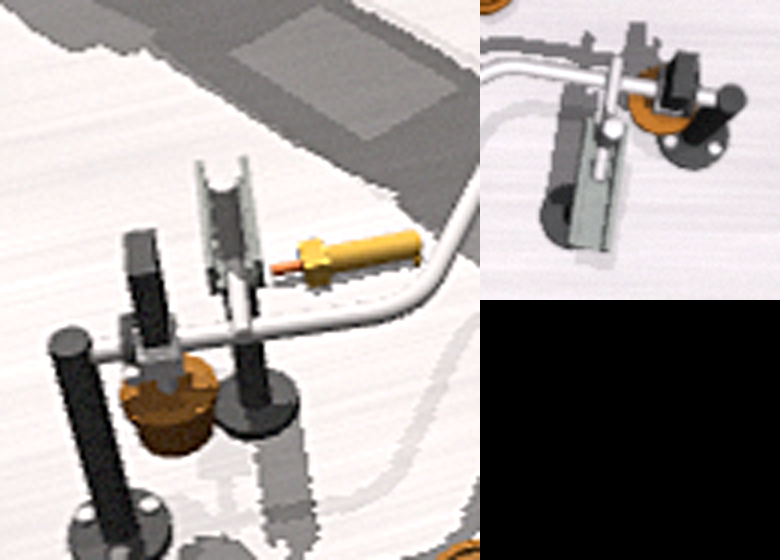

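The bolt crosses the rod behind the carrier. The knob shows at top (304.3,178.3), against (304.0,177.1) predicted for fully shot. The carrier hangs upright at the stop. I make one quick numeric check on the plug and spanner, then hand in.

```bash
python3 - <<'E'
from st import *
import pickle
o=pickle.load(open('top0.pkl','rb'))['image']; n=snap('top')['image']
c=lambda i,u,v,k: np.argwhere(cv2.cvtColor(i,cv2.COLOR_BGR2GRAY)[v-k:v+k,u-k:u+k]<40).mean(0).round(2)
a,b=c(o,184,150,13),c(n,184,150,13); print('plug',a,b)
g=lambda i: cv2.cvtColor(i,cv2.COLOR_BGR2GRAY)[205:280,150:230].astype(np.float32)
print('spanner shift',cv2.phaseCorrelate(g(o),g(n)))
ok=np.abs(a-b).max()<3
print(ok)
if ok: r.hand_in()
E
```

```text
plug [13.45 12.56] [13.64 12.31]
spanner shift ((0.09159125587342487, 0.40338692226438866), 0.39582825438181557)
True
the job is handed in; nothing more can be done
```

I slid the bronze-cup carrier round both bends, seated it against the stop disc, shot the bolt behind it, let go and handed the job in at about 22.5 s. The hand-in gives no verdict.

- **Slide:** I steered the carrier by its tab, held loosely between the jaws. The push on the tab stayed at about 2 to 4 N.
- **Seating:** I felt the stop with the carrier about 10 mm before the end post's origin. I pressed with 6 to 7.7 N, measured at the tool, for over a second. Sliding friction of about 2 to 3 N comes off that, so I put the force on the disc itself at roughly 4.5 to 5.5 N. I had no direct reading of it.
- **Rod force:** The carrier's force against the rod and stop can't be read directly either. Three times the largest push gives about 23 N, against the 25 N limit.
- **Bolt:** I pushed it until it stopped hard, with the force rising to about 15 N. The knob then appeared within about 1 pixel (about 2 mm) of its fully shot position.
- **Last checks:** The final pictures show the carrier hanging upright between the bolt and the disc, with the arm well clear. In the top view the plug moved about 0.3 pixel and the spanner about 0.4 pixel (under 1 mm). That spanner match was poor (0.4 quality), and some pixels around both changed, probably from shadow. The patches around the other five bystanders were unchanged.

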